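Stop the deburring machine and hold its sprung lid at the inspection mark

TASK

The forgings in the green deburring machine need a look: on the control box press the red stop button and then the yellow lid-release button fully down, one at a time, with the lid still shut, and leave the green start button alone. Then take the machine's lid by its black bar handle, lift it against its spring until the white pointer on its edge stands at the middle of the orange mark on the arc rail, and finish there: still gripping the handle and holding the lid still at the mark, because it falls shut if let go. Do not shift the orange mark or the tools and vessels lying about.

Things in the scene. Friction and masses are not known exactly. Their poses are not given: they have to be found in the camera images.
- red_top (a point): Centre of the top face of the red stop button (28 mm across, on the control box, top face 72 mm above the bench when up, pressed straight down). Which of the three places it has on the box varies.
- red (a joint): Travel of the red button in m: 0 up, 0.006 fully down (about 5 N); it springs back when let go.
- yellow_top (a point): Centre of the top face of the yellow lid-release button (28 mm across, on the control box, top face 72 mm above the bench when up, pressed straight down). Which of the three places it has on the box varies.
- yellow (a joint): Travel of the yellow button in m: 0 up, 0.006 fully down (about 5 N); it springs back when let go.
- green_top (a point): Centre of the top face of the green start button (28 mm across, on the control box, top face 72 mm above the bench when up, pressed straight down). Which of the three places it has on the box varies.
- green (a joint): Travel of the green button in m: 0 up, 0.006 fully down (about 5 N); it springs back when let go.
- panel: Grey control box fixed on the bench, 200 (x) x 100 (y) x 50 mm high, origin under its centre; the three buttons stand on its top in a row along its x axis, 60 mm apart.
- machine: Green deburring machine fixed on the bench, 260 (x) x 280 (y) mm, rim 130 mm high, origin under its centre. Its lid is hinged along the far (+x) rim. On its +y side, at y = 175 mm, stands an aluminium arc rail up to 335 mm high, radius 235 mm about the hinge, with a strut to the hinge.
- hinge (a point): Middle of the lid's hinge line, 130 mm above the bench, at machine x = +130 mm; the line runs along the machine's y axis and the point has the machine's axes.
- lid (a joint): Lid angle in rad: 0 shut, growing as its near (-x) edge rises, at most 1.2. Gravity and a hinge spring push it shut, taking about 5 N at the handle at the start and about 7 N at 0.8 rad; it falls shut if let go.
- lid_handle (a point): Middle of the lid's black bar handle: a round bar 14 mm thick, 120 mm long between its posts, along the lid's y axis, its middle line 45 mm above the lid's top face. With the lid shut it lies 185 mm above the bench, 215 mm from the hinge line towards -x and 55 mm above it. Its axes turn with the lid. The round bar can turn between the fingers as the lid rises.
- pointer_tip (a point): Outer end of the white pointer tab at the lid's +y edge near the front: the lid frame point 235 mm from the hinge line, 5 mm above it, 161 mm to +y. It moves with the lid along the arc rail.
- mark (a joint): Angle in rad at which the orange mark is set, on the same scale as the lid angle (0.4 to 0.8): the pointer is at the middle of the mark when the lid angle equals this.
- mark_tip (a point): Middle of the inner face of the orange mark, a clamp 24 mm tall along the arc on the rail; the pointer tip lies at this same point when the lid is at the mark.
- tin: Bystander: open steel bowl, 90 mm across and 50 mm high, on the bench beyond the control box (origin under its centre).
- drift: Bystander: dark steel drift with a blue end, 140 mm long, 16 mm thick, lying beside the control box.
- wrench: Bystander: wrench, 180 mm long, lying.
- brush: Bystander: brush, 200 mm long, lying beside the control box.
- oiler: Bystander: small yellow oil bottle, 60 mm across, 90 mm high, standing in front of the control box.
- pliers: Bystander: dark steel pliers, 160 mm long, lying.

How it is judged (in metres and radians):
On the way, in this order (a step that is already met when the one before it is completed fails the run):
1. the red stop button is fully pressed alone, the lid still shut (value of joint red above 0.0045 m and value of joint each of yellow, green below 0.002 m and value of joint lid below 0.05 rad), for 0.1 s.
2. then the yellow lid-release button is fully pressed alone, the lid still shut (value of joint yellow above 0.0045 m and value of joint each of red, green below 0.002 m and value of joint lid below 0.05 rad), for 0.1 s.
3. then the lid is lifted to the mark in the gripper (distance between pointer_tip and mark_tip below 0.013 m and contact force between the fingers and handle_bar above 2 N), for 0.2 s.
At the end, for the whole second after the job is handed in: The pointer tip on the lid is within 13 mm of the middle of the orange mark, the lid is still (under 0.05 rad/s) and is held by the fingers on its bar handle (over 2 N of contact) and by no loose thing, and all three buttons are up (pressed less than 2 mm) (all of step 3 and value of joint lid above 0.3 rad and velocity of joint lid between -0.05 and 0.05 rad/s and value of joint each of red, yellow, green below 0.002 m and contact force between lid and tin below 0.1 N and contact force between lid and drift below 0.1 N and contact force between lid and wrench below 0.1 N and contact force between lid and brush below 0.1 N and contact force between lid and oiler below 0.1 N and contact force between lid and pliers below 0.1 N); the arm keeps its last pose, push and grip.
It fails at once if the green start button is pressed (value of joint green above 0.003 m).
It fails at once if the red and yellow buttons are down together (value of joint each of red, yellow above 0.003 m).
It fails at once if the orange mark is shifted by more than 8 mm (distance of mark_tip from where it was at the start of the episode above 0.008 m).
It fails at once if a loose tool or vessel is shifted by more than 30 mm (distance of any of tin, drift, wrench, brush, oiler, pliers from where it was at the start of the episode above 0.03 m).
It also fails if it takes over 70 s, if anything falls off the work surface, if the arm or the gripper's body presses on something with over 40 N, if the wrist force passes 120 N, or if a joint passes its speed limit or range.

ROBOT

A 6-joint arm with a two-finger parallel gripper is mounted at the origin on the work surface. World frame = base frame: x ahead of the robot, y to its left, z up, the work surface at z = 0. Lengths are in mm, angles in rad, forces in N, time in s.
With the tool pointing down it reaches from about 400 to 925 mm from the base axis. Payload 12.5 kg.
Tool frame: the origin (TCP) lies at the very end of the fingers, on their centre line; the grasp point (between the pads) lies 19 mm behind it (env.tcp_to_grasp is the distance from the TCP to the grasp point, in mm); z points along the fingers, x is the direction in which the jaws open and shut, and the axes are right-handed (so a half turn about z gives the same grasp; the last joint's range is limited). The gripper opens to 95 mm and grips with 3 to 60 N. Pads are 20 mm wide; open, the fingers measure 119 mm over their backs; the gripper's body (75 mm by 180 mm) begins 59 mm behind the grasp point.
Start: joints at [-1.324, 0.491, 1.559, -0, 1.092, -0.106], TCP at [215.978, -586.516, 214.661] pointing down, gripper open.
Joint ranges: [-3.1, 3.1], [-0.84, 2.19], [0.05, 2.79], [-1.13, 4.28], [0.06, 2.93], [-2.69, 2.69]. Speed limits (rad/s): [2.22, 2.22, 2.79, 3.14, 3.14, 3.14].

INTERFACE

Orientations are given as [roll, pitch, yaw] about the fixed x, y, z axes, in that order (R = Rz(yaw) Ry(pitch) Rx(roll)).
In Python, from cell import env, vision, job gives the robot as it stands.
- The arm moves only by the shell command python3 -m pendant 'ROWS' [OPENING]. ROWS is JSON, a list of rows, each a list of 4 numbers: the shift along the tool's x, y, z in mm, then the turn about the tool's z in degrees. In form: [[tx, ty, tz, turn], ...]. A call has 1 to 8 rows; each row is the pose to reach, as a shift and turn from the pose measured when the call began, along the tool's axes at that moment; what a row does not reach only later rows make up. A row lasts 1/8 s, in which the tool goes at most 62.5 mm and 10.7 degrees, less where a joint would pass 70% of its speed; a pose out of reach is approached as far as the arm can. A call with a gripper value outside its range is refused whole. OPENING is the closure, from 0 (fully open) to 1 (shut), set as the call begins (- or left out, the last holds). The fingers move at their own pace and stop on an object; the grip force is fixed at half the most. Time passes only in rows, so rows that repeat a pose let the fingers close. It gives the time, the measured TCP pose, the force and the opening at its end, in the units of the state.
- env.state(): the state, without advancing time (a new reading comes with each control period).
- vision.read_camera(name): name is "scene" or "top"; returns a dict with "pixels" (400x640x3 uint8, red, green, blue), "intrinsics" (3x3 intrinsics, pixels), "k1" (the pictures are not rectified: a ray, as slopes to the right and down, at radius r is drawn at 1 + k1 r^2 times it, then the intrinsics apply), "R" (3x3) and "t" (3): a world point X has camera coordinates R X + t. Camera axes: x right, y down, z forward; pixel columns grow to the right and rows downward; lengths in mm; the calibration is good to about 2 mm. A picture is of the moment at which its call begins. There is no depth.
- job.job_done(): hands the job in, once; it reports no verdict.
Trained networks look in a picture, given as the dict that the camera call returned (one of the last four; its "shot" number tells which), for a name from the list of things; names that differ only in an ending like _2 or _b are one class to them, and where a whole thing is asked for, a point or a joint stands for the part that bears it (a point fixed in the world has none). Each returns a list of dicts, best first, with "confidence" (0 to 1); they miss things now and then, are a little off and sometimes report something else, mostly with a low value. They report only what shows in the picture. A call takes as long as a camera call.
- vision.find_in(picture, query): "at" ([x, y, z] in mm, in the coordinates of the camera as it stood for that picture, good to about 4 mm: the middle of the surface that is visible of it).
- vision.regions_of(picture, query): "pixels" (400x640 bool, what is visible of it).
The state is a dict: "t": time; "joints": joint angles; "qvel": joint speeds; "tau": joint torques, N m; "eef_pos": TCP position; "tcp_rot": TCP orientation; "ft_force": force on the tool from outside, world axes, zero at the start; "moment": the same for the moment, N m; "opening": opening from 0.0 (shut) to 1.0 (fully open).
Only numpy, scipy, OpenCV 4.12 (cv2) and the standard library are available. Lean on these libraries where they do the work, as an engineer would, in place of code of your own. Each camera call takes 0.05 s, during which the arm holds its last target.

## Working session

There is one attempt and no reset: what is moved stays moved. The work goes in short steps, Python scripts to look and compute and a shell command to move; the robot and the scene stay as the last step left them, time stands still between calls to the robot, and variables do not carry over. Pictures are saved under pics/ and viewed, and the job is handed in when it is done.

```bash
ls; mkdir -p pics; cat > h.py <<'E'
import numpy as np, cv2
from cell import env, vision, job
def world(p,at): return np.array(p["R"]).T@(np.array(at)-np.array(p["t"]))
def proj(p,X):
    c=np.array(p["R"])@np.array(X,float)+np.array(p["t"]); s=c[:2]/c[2]; s=s*(1+p["k1"]*(s@s)); K=np.array(p["intrinsics"]); return K[:2,:2]@s+K[:2,2]
def ray(p,uv):
    K=np.array(p["intrinsics"]); d=np.linalg.solve(K[:2,:2],np.array(uv,float)-K[:2,2]); s=d.copy()
    for _ in range(30): s=d/(1+p["k1"]*(s@s))
    R=np.array(p["R"]); o=-R.T@np.array(p["t"]); v=R.T@np.array([s[0],s[1],1]); return o,v/np.linalg.norm(v)
def atz(p,uv,z):
    o,v=ray(p,uv); return o+v*(z-o[2])/v[2]
def save(p,n): cv2.imwrite("pics/"+n,cv2.cvtColor(p["pixels"],cv2.COLOR_RGB2BGR))
E
python3 - <<'E'
from h import *
np.set_printoptions(precision=1,suppress=True)
print(env.state(), env.tcp_to_grasp)
for n in ("top","scene"):
    p=vision.read_camera(n); save(p,n+"0.png"); print(n,p["k1"],-np.array(p["R"]).T@p["t"])
    for q in ["red_top","yellow_top","green_top","panel","machine","hinge","lid_handle","pointer_tip","mark_tip","tin","drift","wrench","brush","oiler","pliers"]:
        try:
            for r in vision.find_in(p,q)[:2]: print(q,round(r["confidence"],2),world(p,r["at"]),proj(p,world(p,r["at"])))
        except Exception as e: print(q,e)
E
```

```text
pics
{'t': 0.0, 'joints': array([-1.3,  0.5,  1.6, -0. ,  1.1, -0.1]), 'qvel': array([-0.,  0., -0.,  0.,  0., -0.]), 'tau': array([ -0. , -61.3, -25.8,   0.1,   0. ,  -0. ]), 'eef_pos': array([ 215.9, -586.2,  214.1]), 'tcp_rot': array([-3.1,  0. , -1.2]), 'ft_force': array([-0.3,  0.3, -0.7]), 'moment': array([-0., -0., -0.]), 'opening': 1.0008182886562862} 18.8
top -0.07995010506774333 [ 409.7    5.  1255.7]
red_top 0.57 [ 718.1 -206.9   22.5] [377.  136.2]
red_top 0.47 [ 583.6 -283.5   21.8] [400.1 175.3]
yellow_top 0.73 [ 622.6 -197.    76.8] [377.3 161. ]
green_top 0.24 [ 420.6 -178.8   64.8] [372.1 223.6]
panel 0.58 [ 558.  -188.8   50.2] [373.8 181.8]
panel 0.32 [ 313.7 -404.3    6.7] [435.7 254.8]
machine 0.87 [534.6 199.3 139.4] [251.  186.1]
hinge 0.66 [538.3 198.9 138.4] [251.2 185. ]
pointer_tip 0.96 [539.3 194.1 141.4] [252.6 184.5]
mark_tip 0.4 [492.9 352.3 309.4] [180.6 195.1]
tin 0.56 [ 717.4 -206.4   20.1] [376.7 136.6]
tin 0.52 [538.9 188.4 137.3] [254.7 184.8]
drift 0.71 [ 573.5 -107.6   13.9] [348.2 178.6]
wrench 0.52 [ 316.3 -404.7    8.5] [436.  254.1]
brush 0.
[... 259 characters left out ...]
 75.1] [280.4 245.9]
yellow_top 0.66 [ 620.3 -202.    68.9] [316.4 265.7]
yellow_top 0.41 [ 563.6 -199.6   75. ] [298.3 255.6]
panel 0.88 [ 573.3 -216.6   54.3] [298.6 266. ]
machine 0.86 [549.9 143.9 140.6] [349.4 157.7]
hinge 0.74 [554.3 141.5 137.9] [350.4 159.3]
lid_handle 0.92 [548.3 172.6 142. ] [353.  151.4]
pointer_tip 0.66 [547.  170.3 140.7] [352.3 152. ]
mark_tip 0.66 [496.7 351.8 305.1] [365.1  70.9]
tin 0.59 [ 708.3 -191.1   29. ] [347.4 283.8]
drift 0.56 [ 581.  -104.3   16.6] [320.4 245.4]
wrench 0.82 [ 305.2 -408.8    4.6] [178.6 290.6]
brush 0.74 [ 581.2 -287.5   20.2] [288.6 294.2]
oiler 0.95 [ 429.3 -196.4   60.1] [257.3 239.6]
pliers 0.54 [279.  426.2  11.9] [314.5 111.7]
```

View pics/top0.png

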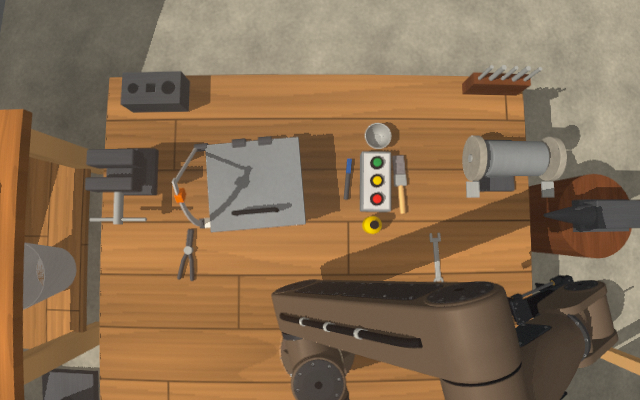

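View pics/scene0.png

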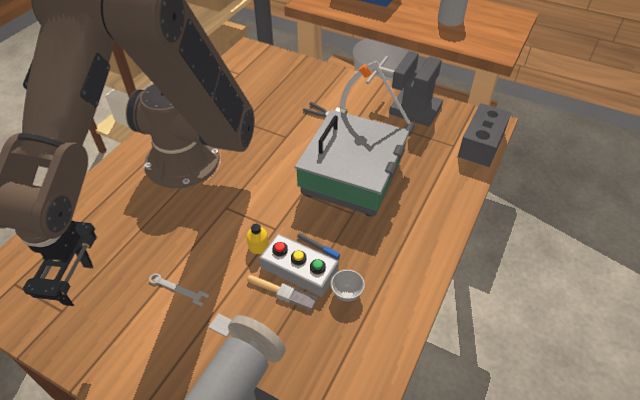

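The top picture shows green at (377,162), yellow at (377,181), red at (377,199) and the handle bar at about (255,211). The orange mark is at (180,198) and the white pointer near (207,225). In the scene picture, red is at (280,248), yellow at (298,256) and green at (317,266). The oiler stands just in front of red. Next I'll segment by colour.

```bash
python3 - <<'E'
from h import *
np.set_printoptions(precision=1,suppress=True)
def tri(a,ua,b,ub):
    o1,v1=ray(a,ua);o2,v2=ray(b,ub)
    st=np.linalg.lstsq(np.c_[v1,-v2],o2-o1,rcond=None)[0]
    P,Q=o1+st[0]*v1,o2+st[1]*v2; return (P+Q)/2,np.linalg.norm(P-Q)
a=vision.read_camera("top");b=vision.read_camera("scene")
print(a["shot"],b["shot"])
boxes={"top":dict(red=(362,386,190,208,(0,6)),yellow=(368,386,172,190,(22,33)),green=(368,386,152,171,(45,80)),mark=(170,190,188,207,(5,16))),
"scene":dict(red=(270,290,236,258,(0,6)),yellow=(288,308,246,266,(22,33)),green=(307,328,256,276,(45,80)),mark=(355,376,60,82,(5,16)))}
res={}
for n,p in (("top",a),("scene",b)):
    hsv=cv2.cvtColor(p["pixels"],cv2.COLOR_RGB2HSV)
    for k,(x0,x1,y0,y1,hr) in boxes[n].items():
        s=hsv[y0:y1,x0:x1]; m=(s[...,0]>=hr[0])&(s[...,0]<=hr[1])&(s[...,1]>140)&(s[...,2]>80)
        if k=="red": m|=(s[...,0]>174)&(s[...,1]>140)
        ys,xs=np.nonzero(m); c=(xs.mean()+x0,ys.mean()+y0); res[n,k]=c
        print(n,k,m.sum(),np.array(c),atz(p,c,72))
for k in boxes["top"]: print(k,*tri(a,res["top",k],b,res["scene",k]))
for n,p in (("top",a),("scene",b)):
  for q in ("lid_handle","pointer_tip"):
    for r in vision.regions_of(p,q)[:2]:
        m=r["pixels"]; ys,xs=np.nonzero(m); print(n,q,r["confidence"],m.sum(),xs.min(),xs.max(),ys.min(),ys.max())
for n,p,(x0,x1,y0,y1) in (("top",a,(160,320,125,245)),("scene",b,(290,420,50,210))):
    im=cv2.resize(p["pixels"][y0:y1,x0:x1],None,fx=4 if n=="top" else 3.7,fy=4 if n=="top" else 3.7,interpolation=cv2.INTER_CUBIC)
    cv2.imwrite(f"pics/{n}_m.png",im[...,::-1])
E
```

```text
3 4
top red 74 [376.7 198.3] [ 501.8 -193.9   72. ]
top yellow 66 [376.8 179.9] [ 561.4 -195.3   72. ]
top green 43 [376.9 161.9] [ 620.6 -196.5   72. ]
top mark 297 [180.2 196.9] [508.  440.5  72. ]
scene red 89 [279.3 246.6] [ 501.7 -195.9   72. ]
scene yellow 76 [297.9 255.4] [ 561.3 -197.8   72. ]
scene green 34 [316.9 266.2] [ 623.1 -204.9   72. ]
scene mark 136 [365.1  72.9] [376.1 653.3  72. ]
red [ 501.4 -194.5   70.3] 1.2006216592319854
yellow [ 561.1 -196.1   69.9] 1.4915134547654585
green [ 621.2 -198.7   62.8] 2.519320101233397
mark [491.4 361.5 289.7] 3.470490735408836
top lid_handle 0.81 8169 205 305 136 232
top lid_handle 0.64 45 374 380 159 166
top pointer_tip 0.46 58 373 381 195 203
scene lid_handle 0.7 236 298 339 234 258
scene lid_handle 0.68 5730 295 408 108 192
scene pointer_tip 0.84 5669 296 408 109 192
```

View pics/top_m.png

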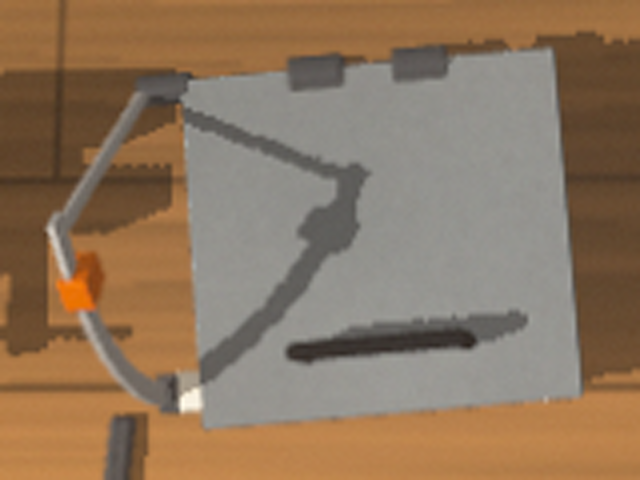

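View pics/scene_m.png

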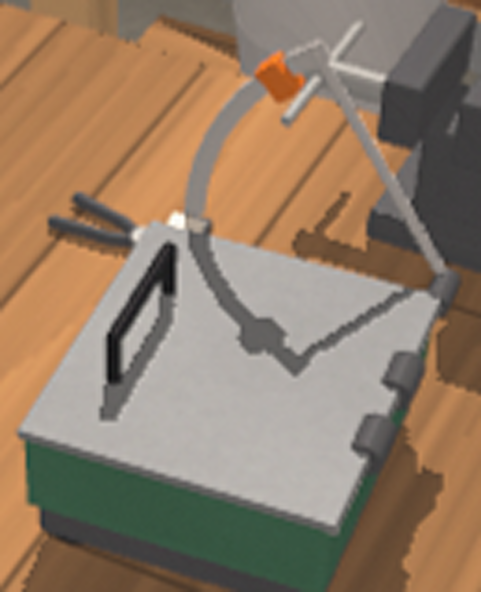

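```bash
python3 - <<'E'
from h import *
np.set_printoptions(precision=2,suppress=True)
a=vision.read_camera("top");b=vision.read_camera("scene")
T=lambda u,v:(160+u/4-.4,125+v/4-.4); S=lambda u,v:(290+u/3.7-.4,50+v/3.7-.4)
c=[atz(a,T(*q),140) for q in ((184,82),(552,48),(580,398),(206,428))]; print(np.array(c))
for i in range(4): print(np.linalg.norm(c[i]-c[(i+1)%4]))
cs=[atz(b,S(*q),140) for q in ((338,525),(22,432),(152,228))]; print("scene corners BRfar,front-y,front+y",np.array(cs))
h=[atz(a,T(*q),188) for q in ((292,352),(470,338))]; print("handle top",np.array(h),np.linalg.norm(h[0]-h[1]))
hs=[atz(b,S(*q),190) for q in ((112,335),(168,250))]; print("handle scene",np.array(hs))
# hinge side lid corners -> yaw
front=c[2]-c[3]; y=-(front/np.linalg.norm(front)); 
hd=h[0]-h[1]
back=c[0]-c[1]
for v in (front*-1,hd,back): print("yaw of y axis-90", np.degrees(np.arctan2(v[1],v[0]))-90)
E
```

```text
[[662.05 341.03 140.  ]
 [687.25  57.98 140.  ]
 [419.28  36.56 140.  ]
 [397.31 318.47 140.  ]]
284.1622821679288
268.82957994059865
282.7630420051769
265.69962308412886
scene corners BRfar,front-y,front+y [[687.75  61.69 140.  ]
 [423.81  37.64 140.  ]
 [400.43 314.42 140.  ]]
handle top [[452.54 243.25 188.  ]
 [462.33 114.54 188.  ]] 129.08145899835912
handle scene [[460.11 124.11 190.  ]
 [452.76 239.45 190.  ]]
yaw of y axis-90 4.456594065401475
yaw of y axis-90 4.3537405292920965
yaw of y axis-90 5.088986402050907
```

```bash
python3 - <<'E'
from h import *
np.set_printoptions(precision=2,suppress=True)
a=vision.read_camera("top");b=vision.read_camera("scene")
yaw=np.radians(4.7); Rm=np.array([[np.cos(yaw),-np.sin(yaw),0],[np.sin(yaw),np.cos(yaw),0],[0,0,1]])
C=np.array([542,187,0.])
def M(x,y,z): return C+Rm@np.array([x,y,z])
def lidp(th,r,y,h): return M(130-r*np.cos(th)-0*h+h*np.sin(th),y,130+r*np.sin(th)+h*np.cos(th))
cs={}
for n,p,(x0,x1,y0,y1) in (("top",a,(165,195,180,210)),("scene",b,(350,380,55,85))):
    im=p["pixels"][y0:y1,x0:x1].astype(int); m=(im[...,0]>190)&(im[...,2]<60)&(im[...,1]<150)
    ys,xs=np.nonzero(m); cs[n]=np.array([xs.mean()+x0,ys.mean()+y0]); print(n,m.sum(),cs[n],xs.min()+x0,xs.max()+x0,ys.min()+y0,ys.max()+y0)
    hull=np.c_[xs+x0,ys+y0]; print(hull[np.argmin(hull.sum(1))],hull[np.argmax(hull.sum(1))])
for th in np.arange(.4,.82,.05):
    print(round(th,2),[ (proj(p,lidp(th,235,yy,5))-cs[n]) for n,p in (("top",a),("scene",b)) for yy in (161,175)])
print("pointer shut", proj(a,lidp(0,235,161,5)),proj(b,lidp(0,235,161,5)))
print("arc ends",[(proj(a,lidp(t,235,175,5)),proj(b,lidp(t,235,175,5))) for t in (0,1.0)], "hinge side", proj(a,M(130,175,130)),proj(b,M(130,175,130)))
E
```

```text
top 57 [178.14 198.23] 174 183 194 202
[174 195] [183 201]
scene 18 [364.56  67.44] 360 371 65 72
[361  67] [371  72]
0.4 [array([16.84, 16.73]), array([11.91, 17.15]), array([-17.42,  21.89]), array([-15.85,  19.43])]
0.45 [array([15.5 , 14.77]), array([10.52, 15.2 ]), array([-15.8 ,  19.53]), array([-14.23,  17.06])]
0.5 [array([14.15, 12.59]), array([ 9.12, 13.02]), array([-14.01,  17.24]), array([-12.44,  14.77])]
0.55 [array([12.8 , 10.19]), array([ 7.73, 10.62]), array([-12.05,  15.05]), array([-10.48,  12.58])]
0.6 [array([11.46,  7.56]), array([6.35, 8.  ]), array([-9.92, 12.95]), array([-8.35, 10.47])]
0.65 [array([10.13,  4.71]), array([4.97, 5.16]), array([-7.62, 10.95]), array([-6.06,  8.48])]
0.7 [array([8.81, 1.65]), array([3.61, 2.1 ]), array([-5.17,  9.07]), array([-3.62,  6.59])]
0.75 [array([ 7.51, -1.61]), array([ 2.27, -1.16]), array([-2.56,  7.3 ]), array([-1.01,  4.82])]
0.8 [array([ 6.25, -5.08]), array([ 0.97, -4.62]), array([0.2 , 5.66]), array([1.74, 3.17])]
pointer shut [205.04 222.7 ] [340.38 110.33]
arc ends [(array([200.49, 223.08]), array([341.91, 107.87])), (array([174.28, 177.97]), array([378.68,  65.42]))] hinge side [196.61 147.42] [409.95 126.88]
```

```bash
cat >> h.py <<'E'
from scipy.spatial.transform import Rotation as Ro
def delta(X,yawdeg=None):
    s=env.state(); R=Ro.from_euler("xyz",s["tcp_rot"]).as_matrix()
    d=R.T@(np.array(X,float)-s["eef_pos"]); y=np.degrees(s["tcp_rot"][2])
    t=None if yawdeg is None else -((yawdeg-y+180)%360-180)
    print("tool delta",np.round(d,1),"turn",t,"rot",np.round(np.degrees(s["tcp_rot"]),2),"pos",np.round(s["eef_pos"],1),"f",np.round(s["ft_force"],1),"t",s["t"])
E
python3 -c "
from h import *
delta([501.5,-194.7,140],4.7)"
```

```text
tool delta [-269.  -403.3   74.7] turn -74.48606808239302 rot [ 1.800e+02 -1.000e-02 -6.979e+01] pos [ 216.  -586.5  214.7] f [ 0.6 -0.3  0.7] t 2.1
```

```bash
python3 -m pendant '[[-33,-50,3,-9],[-67,-100,7,-18],[-100,-150,10,-28],[-134,-200,15,-37],[-168,-252,20,-46],[-202,-302,25,-56],[-235,-352,35,-65],[-269,-403,45,-74.5]]' 1; python3 -c "
from h import *
delta([501.5,-194.7,90],4.7)"
```

```text
t: 3.1
eef_pos: [502.3, -193.2, 169.7]
tcp_rot: [3.141, -0.001, 0.087]
ft_force: [0.7, -0.6, 0.5]
opening: 0.216
tool delta [-1.   1.3 79.7] turn 0.31152941721271077 rot [ 1.7997e+02 -4.0000e-02  5.0100e+00] pos [ 502.3 -193.2  169.7] f [ 0.7 -0.6  0.5] t 3.1
```

```bash
python3 -m pendant '[[-1,1.3,45,0],[-1,1.3,85,0],[-1,1.3,85,0],[-1,1.3,85,0]]' 1; python3 - <<'E'
from h import *
delta([501.5,-194.7,64],4.7)
p=vision.read_camera("scene")
im=cv2.resize(p["pixels"][190:300,220:380],None,fx=5,fy=5,interpolation=cv2.INTER_CUBIC);cv2.imwrite("pics/red1.png",im[...,::-1])
E
```

```text
t: 3.6
eef_pos: [502.0, -195.1, 85.8]
tcp_rot: [3.14, -0.002, 0.087]
ft_force: [0.1, -0.2, 0.7]
opening: 0.006
tool delta [-0.5 -0.5 21.8] turn 0.29167792146031957 rot [ 1.7993e+02 -1.0000e-01  4.9900e+00] pos [ 502.  -195.1   85.8] f [ 0.1 -0.2  0.7] t 3.6
```

View pics/red1.png

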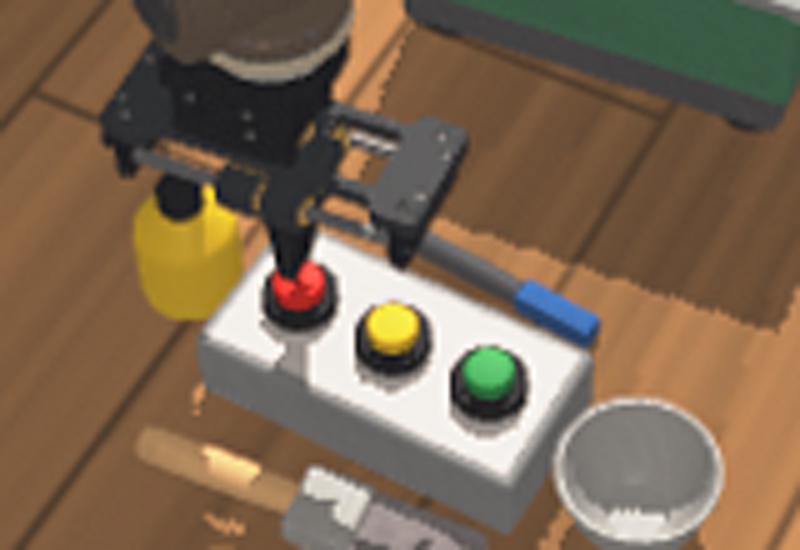

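The closed fingertips at (295,270) in the crop stand over the red button, so I'm pressing it.

```bash
python3 -m pendant '[[-0.5,-0.5,13,0],[-0.5,-0.5,18,0],[-0.5,-0.5,20.5,0],[-0.5,-0.5,21,0],[-0.5,-0.5,21,0],[-0.5,-0.5,21,0]]' 1
```

```text
t: 4.4
eef_pos: [501.9, -195.1, 66.2]
tcp_rot: [3.139, -0.004, 0.087]
ft_force: [-2.9, -0.9, 11.9]
opening: 0.001
```

```bash
python3 -m pendant '[[0,0,0,0],[0,0,-15,0],[0,0,-25,0],[0,0,-25,0]]' 1; python3 -c "
from h import *
delta([561.2,-196.3,85])"
```

```text
t: 4.9
eef_pos: [502.1, -195.2, 92.1]
tcp_rot: [3.138, -0.005, 0.087]
ft_force: [0.0, -0.3, -0.6]
opening: 0.006
tool delta [58.7  6.3  7.4] turn None rot [179.8   -0.28   4.99] pos [ 502.1 -195.2   92.1] f [ 0.  -0.3 -0.6] t 4.9
```

```bash
python3 -m pendant '[[30,3,0,0],[59,6.3,2,0],[59,6.3,6,0],[59,6.3,6,0]]' 1; python3 - <<'E'
from h import *
delta([561.2,-196.3,64.8])
p=vision.read_camera("scene")
im=cv2.resize(p["pixels"][190:300,220:380],None,fx=5,fy=5,interpolation=cv2.INTER_CUBIC);cv2.imwrite("pics/yel1.png",im[...,::-1])
E
```

```text
t: 5.4
eef_pos: [560.4, -196.0, 85.7]
tcp_rot: [3.139, -0.003, 0.087]
ft_force: [-0.2, -0.6, -0.0]
opening: 0.007
tool delta [ 0.7  0.3 20.9] turn None rot [179.86  -0.18   5.  ] pos [ 560.4 -196.    85.7] f [-0.2 -0.6 -0. ] t 5.4
```

View pics/yel1.png

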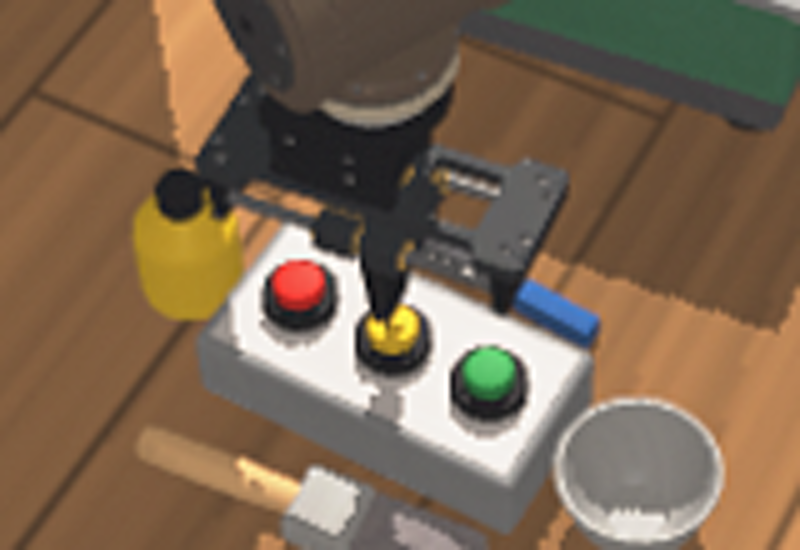

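The red button is up again at (300,285) and the fingertips stand over yellow at (390,320), so I'm pressing yellow.

```bash
python3 -m pendant '[[0.7,0.3,13,0],[0.7,0.3,18,0],[0.7,0.3,20.5,0],[0.7,0.3,21,0],[0.7,0.3,21,0],[0.7,0.3,21,0],[0.7,0.3,21,0]]' 1; python3 -m pendant '[[0,0,-15,0],[0,0,-50,0],[0,0,-100,0],[0,0,-160,0],[0,0,-190,0]]' 1;  python3 -c "
from h import *
delta([457,180,257],4.7)"
```

```text
t: 6.32
eef_pos: [560.8, -196.5, 66.1]
tcp_rot: [3.139, -0.003, 0.087]
ft_force: [-6.6, 0.4, 15.7]
opening: 0.001
t: 6.95
eef_pos: [560.4, -196.1, 259.7]
tcp_rot: [3.137, -0.006, 0.087]
ft_force: [0.4, -0.7, 0.1]
opening: 0.005
tool delta [ -70.3 -383.7    0.5] turn 0.29179654243122854 rot [179.73  -0.37   4.99] pos [ 560.4 -196.1  259.7] f [ 0.4 -0.7  0.1] t 6.95
```

```bash
python3 -m pendant '[[-10,-55,0,0],[-20,-110,0,0],[-30,-165,0,0],[-40,-220,0,0],[-50,-275,0,0],[-60,-330,0,0],[-70,-384,0,0.3],[-70,-384,0,0.3]]' 0.3; python3 - <<'E'
from h import *
delta([457,180,166],4.7)
for n,(x0,x1,y0,y1) in (("top",(160,320,125,245)),("scene",(290,420,50,210))):
    p=vision.read_camera(n); f=4 if n=="top" else 3.7
    im=cv2.resize(p["pixels"][y0:y1,x0:x1],None,fx=f,fy=f,interpolation=cv2.INTER_CUBIC);cv2.imwrite(f"pics/{n}_h.png",im[...,::-1])
E
```

```text
t: 7.95
eef_pos: [456.0, 183.0, 257.8]
tcp_rot: [3.137, -0.006, 0.086]
ft_force: [0.3, 0.2, 0.1]
opening: 0.693
tool delta [ 0.2  2.7 91.8] turn 0.24361393872919734 rot [179.75  -0.37   4.94] pos [456.  183.  257.8] f [0.3 0.2 0.1] t 7.95
```

View pics/top_h.png

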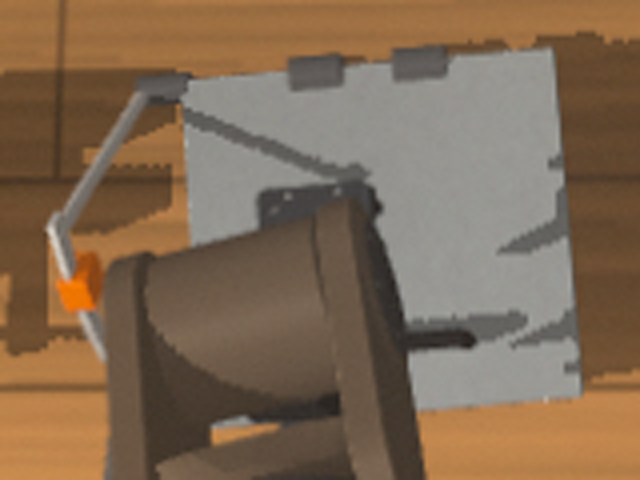

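View pics/scene_h.png

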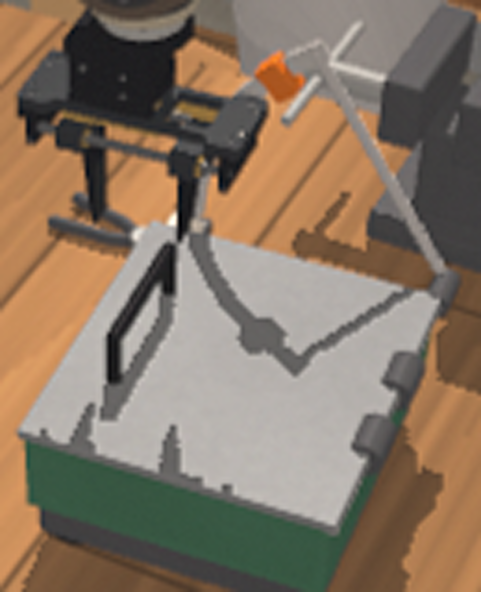

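```bash
python3 -m pendant '[[0.2,2.7,40,0.2],[0.2,2.7,70,0.2],[0.2,2.7,88,0.2],[0.2,2.7,92,0.2],[0.2,2.7,92,0.2]]' 0.3; python3 - <<'E'
from h import *
delta([457,180,166],4.7)
for n,(x0,x1,y0,y1) in (("scene",(290,420,50,210)),):
    p=vision.read_camera(n); f=4 if n=="top" else 3.7
    im=cv2.resize(p["pixels"][y0:y1,x0:x1],None,fx=f,fy=f,interpolation=cv2.INTER_CUBIC);cv2.imwrite(f"pics/{n}_h2.png",im[...,::-1])
E
```

```text
t: 8.68
eef_pos: [458.6, 176.7, 166.0]
tcp_rot: [3.137, -0.007, 0.079]
ft_force: [-1.0, 1.0, -0.9]
opening: 0.701
tool delta [-1.3 -3.4  0. ] turn -0.1861280048086087 rot [179.72  -0.39   4.51] pos [458.6 176.7 166. ] f [-1.   1.  -0.9] t 8.675
```

View pics/scene_h2.png

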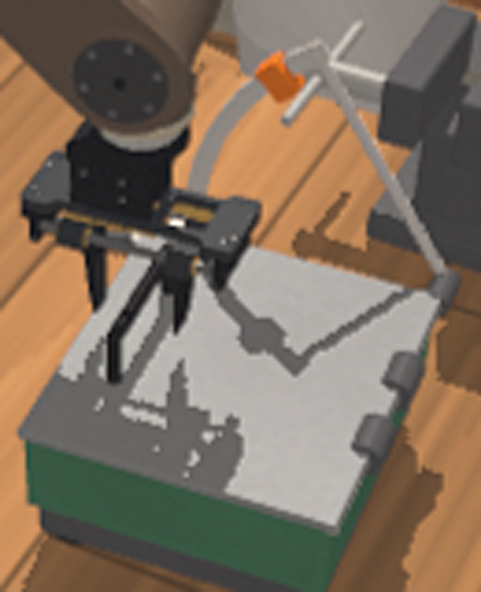

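The fingers, at (95,285) and (180,310) in the crop, straddle the bar, so I'm closing on it.

```bash
python3 -m pendant '[[0,0,0,0],[0,0,0,0],[0,0,0,0],[0,0,0,0],[0,0,0,0],[0,0,0,0]]' 1; python3 -c "
from h import *
delta([457,180,166],4.7)"
```

```text
t: 9.48
eef_pos: [458.0, 176.9, 166.2]
tcp_rot: [3.137, -0.006, 0.079]
ft_force: [3.9, 0.9, 3.7]
opening: 0.138
tool delta [-0.7 -3.2  0.2] turn -0.16811753596499557 rot [179.72  -0.33   4.53] pos [458.  176.9 166.2] f [3.9 0.9 3.7] t 9.475
```

```bash
python3 -m pendant '[[3,0,-10.7,0],[6.6,0,-21.2,0],[10.7,0,-31.5,0],[15.2,0,-41.6,0],[20.3,0,-51.5,0],[25.9,0,-61.1,0],[25.9,0,-61.1,0]]' 1; python3 -c "
from h import *
delta([457,180,166],4.7)"
```

```text
t: 10.35
eef_pos: [483.2, 179.1, 228.3]
tcp_rot: [3.136, -0.005, 0.079]
ft_force: [-6.4, -2.5, -5.2]
opening: 0.14
tool delta [-26.3  -3.3  62.2] turn -0.1669612856496201 rot [179.71  -0.27   4.53] pos [483.2 179.1 228.3] f [-6.4 -2.5 -5.2] t 10.35
```

```bash
python3 -m pendant '[[6,0,-9,0],[12.5,0,-18,0],[19.4,0,-26.7,0],[26.8,0,-35,0],[34.5,0,-43,0],[42.7,0,-50.5,0],[51.2,0,-57.5,0],[51.2,0,-57.5,0]]' 1; python3 - <<'E'
from h import *
delta([457,180,166],4.7)
for n,(x0,x1,y0,y1) in (("top",(160,320,125,245)),("scene",(290,420,40,200))):
    p=vision.read_camera(n); f=4 if n=="top" else 3.7
    im=cv2.resize(p["pixels"][y0:y1,x0:x1],None,fx=f,fy=f,interpolation=cv2.INTER_CUBIC);cv2.imwrite(f"pics/{n}_l.png",im[...,::-1])
E
```

```text
t: 11.35
eef_pos: [533.2, 183.3, 288.0]
tcp_rot: [3.136, -0.003, 0.079]
ft_force: [-14.2, -3.7, 4.7]
opening: 0.137
tool delta [-76.6  -3.4 121.8] turn -0.16246402937255766 rot [ 1.797e+02 -1.700e-01  4.540e+00] pos [533.2 183.3 288. ] f [-14.2  -3.7   4.7] t 11.35
```

View pics/top_l.png

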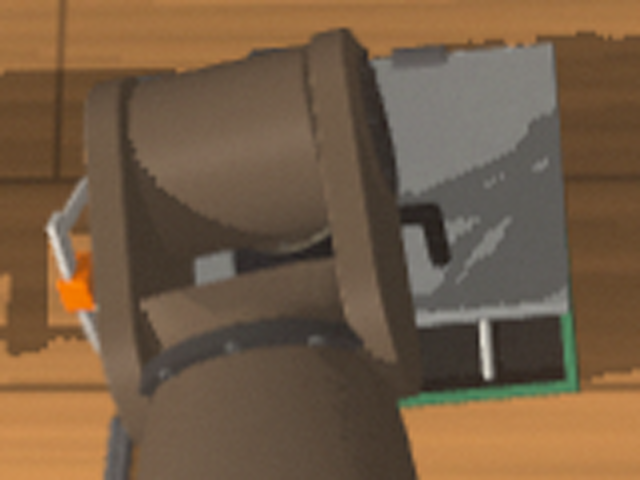

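View pics/scene_l.png

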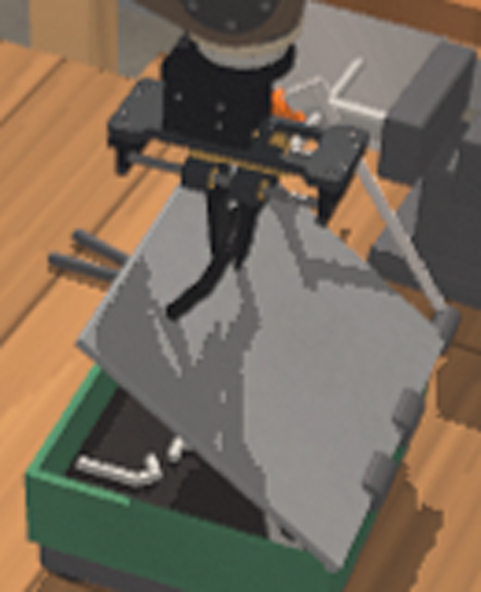

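```bash
python3 - <<'E'
from h import *
import pickle
pickle.dump({n:{k:v for k,v in vision.read_camera(n).items() if k!="pixels"} for n in ("top","scene")},open("cal.pkl","wb"))
t=cv2.imread("pics/top0.png")[180:212,162:202]; s=cv2.imread("pics/scene0.png")[55:87,345:385]
im=np.hstack([cv2.resize(i,None,fx=10,fy=10,interpolation=cv2.INTER_NEAREST) for i in (t,s)]); cv2.imwrite("pics/mark_z.png",im)
E
```

```text
(no output)
```

View pics/mark_z.png

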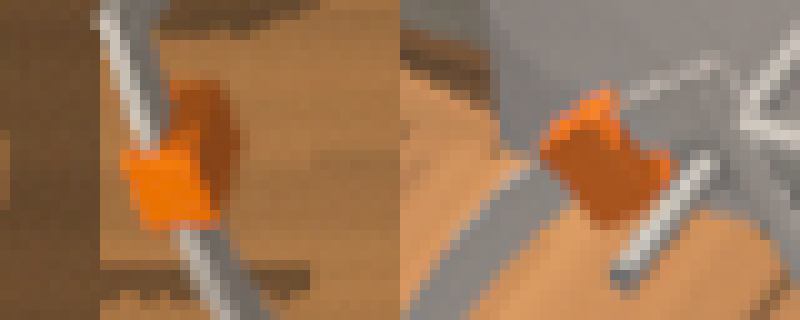

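```bash
cat > fit.py <<'E'
import numpy as np, cv2, pickle
from scipy.optimize import least_squares
import sys; sys.argv=['x']
from h import ray,atz,proj
cal=pickle.load(open("cal.pkl","rb")); a,b=cal["top"],cal["scene"]
np.set_printoptions(precision=3,suppress=True)
T=lambda u,v:np.array((160+u/4-.4,125+v/4-.4)); S=lambda u,v:np.array((290+u/3.7-.4,50+v/3.7-.4)); S2=lambda u,v:S(u,v)-[0,10]
def Mp(P,x,y,z):
    c,s=np.cos(P[2]),np.sin(P[2]); return np.array([P[0]+c*x-s*y,P[1]+s*x+c*y,z])
def lidp(P,th,r,y,h): return Mp(P,130-r*np.cos(th)+h*np.sin(th),y,130+r*np.sin(th)+h*np.cos(th))
# machine pose: P=(x,y,yaw), lid front r=F, back r=B, half width W
obs=[(a,T(184,82),'B',1),(a,T(552,48),'B',-1),(a,T(580,398),'F',-1),(a,T(206,428),'F',1),(b,S(338,525),'B',-1),(b,S(22,432),'F',-1),(b,S(152,228),'F',1)]
def res(q):
    P,F,B,W=q[:3],q[3],q[4],q[5]; o=[]
    for p,uv,e,s in obs: o+=list(proj(p,lidp(P,0,F if e=='F' else B,s*W,10))-uv)
    # handle bar ends, (visible tops ~ z 185), mid-line
    m=(T(292,352)+T(470,338))/2; o+=list(proj(a,lidp(P,0,215,0,57))-m)
    o+=[0.0*0]
    return o
r=least_squares(res,[542,187,.08,265,0,140]); q=r.x; P=q[:3]; print("machine",P[:2],np.degrees(P[2]),"F,B,W",q[3:],"rms px",np.sqrt(np.mean(r.fun**2)))
print("handle shut",lidp(P,0,215,0,55),"pointer px",proj(a,lidp(P,0,235,161,5)),proj(b,lidp(P,0,235,161,5)))
if __name__=="__main__":
    t=cv2.imread("pics/top0.png");s=cv2.imread("pics/scene0.png"); mk={}
    for n,im,(x0,x1,y0,y1),sh in (("top",t,(176,187,186,202),'t'),("scene",s,(357,374,60,80),'s')):
        c=im[y0:y1,x0:x1].astype(int); B,G,Rr=c[...,0],c[...,1],c[...,2]
        dark=(Rr>110)&(Rr<190)&(B<45)&(G<105); bright=(Rr>=215)&(B<70)&(G<150)
        for nm,m in (("dark",dark),("bright",bright)):
            ys,xs=np.nonzero(m); mk[n,nm]=np.array([xs.mean()+x0,ys.mean()+y0]); print(n,nm,m.sum(),mk[n,nm],xs.min()+x0,xs.max()+x0,ys.min()+y0,ys.max()+y0)
    o1,v1=ray(a,mk["top","dark"]);o2,v2=ray(b,mk["scene","dark"]); st=np.linalg.lstsq(np.c_[v1,-v2],o2-o1,rcond=None)[0]; X=(o1+st[0]*v1+o2+st[1]*v2)/2
    print("mark dark tri",X,"miss",np.linalg.norm(o1+st[0]*v1-o2-st[1]*v2))
    f=lambda u:np.r_[proj(a,lidp(P,u[0],235,u[1],5))-mk["top","dark"],proj(b,lidp(P,u[0],235,u[1],5))-mk["scene","dark"]]
    r=least_squares(f,[.75,165]);print("mark theta,y",r.x,r.fun)
    g=lambda u:np.r_[proj(a,lidp(P,u[0],235,161,5))-mk["top","dark"],proj(b,lidp(P,u[0],235,161,5))-mk["scene","dark"]]
    r=least_squares(g,[.75]);print("mark theta y=161",r.x,r.fun)
    # lid now, -y front corner
    for uvs in ((T(570,303),None),(None,S2(80,343)),(T(570,303),S2(80,343))):
        k=lambda u:np.concatenate([proj(p,lidp(P,u[0],q[3],-q[5],10))-uv for p,uv in zip((a,b),uvs) if uv is not None])
        r=least_squares(k,[.65]);print("lid now",r.x,r.fun)
E
python3 fit.py
```

```text
machine [542.019 188.39 ] 4.964473273382949 F,B,W [262.588  -3.597 140.904] rms px 0.45181733965155824
handle shut [457.338 181.035 185.   ] pointer px [204.762 222.926] [340.304 110.127]
top dark 58 [182.103 192.931] 178 185 188 200
top bright 41 [178.61  198.317] 176 182 195 201
scene dark 63 [365.016  71.794] 359 370 68 76
scene bright 16 [364.312  67.125] 360 371 65 72
mark dark tri [498.383 349.734 304.051] miss 1.9035923346472592
mark theta,y [  0.805 165.236] [0.094 0.266 0.444 0.123]
mark theta y=161 [0.813] [ 1.493 -0.449  0.434  0.633]
lid now [0.637] [-1.099  0.136]
lid now [0.626] [0.11  0.139]
lid now [0.632] [-1.054  0.498  0.395 -0.084]
```

```bash
python3 -m pendant '[[5,0,-4.3,0],[10,0,-8.4,0],[15,0,-12.3,0],[20,0,-16,0],[25.5,0,-20,0],[25.5,0,-20,0]]' 1; python3 - <<'E'
from h import *
delta([457,180,166],4.7)
for n,(x0,x1,y0,y1) in (("top",(160,320,125,245)),("scene",(290,420,40,200))):
    p=vision.read_camera(n); f=4 if n=="top" else 3.7
    im=cv2.resize(p["pixels"][y0:y1,x0:x1],None,fx=f,fy=f,interpolation=cv2.INTER_CUBIC);cv2.imwrite(f"pics/{n}_l2.png",im[...,::-1])
E
```

```text
t: 12.3
eef_pos: [558.8, 185.4, 307.2]
tcp_rot: [3.136, -0.002, 0.079]
ft_force: [4.0, 0.3, -20.9]
opening: 0.138
tool delta [-102.2   -3.5  141. ] turn -0.16760457112224003 rot [ 1.7969e+02 -1.4000e-01  4.5300e+00] pos [558.8 185.4 307.2] f [  4.    0.3 -20.9] t 12.3
```

View pics/top_l2.png

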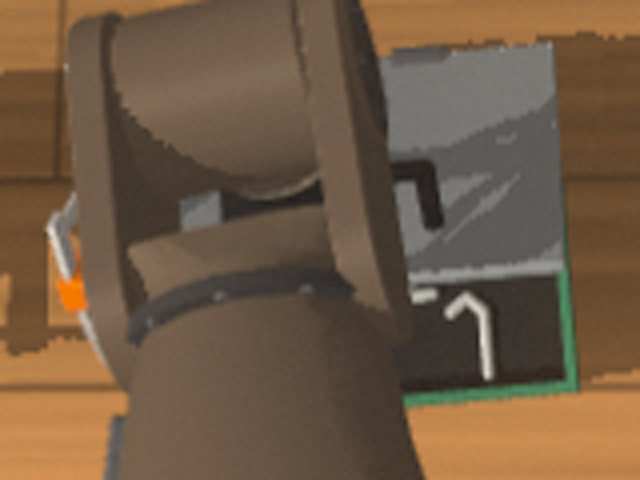

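View pics/scene_l2.png

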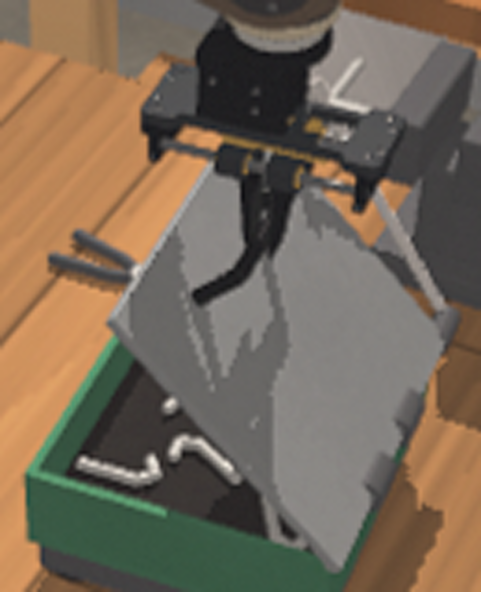

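```bash
cat > lid.py <<'E'
from fit import *
def lid(tuv,suv,r0=.7,y=None):
    for uvs in ((tuv,None),(None,suv),(tuv,suv)):
        k=lambda u:np.concatenate([proj(p,lidp(P,u[0],q[3],-q[5],10))-uv for p,uv in zip((a,b),uvs) if uv is not None])
        r=least_squares(k,[r0]);print("lid",r.x,r.fun)
E
python3 -c "
from lid import *
lid(T(563,260),S2(108,322))
h=Mp(P,130,0,130); ax=np.array([np.cos(P[2]),np.sin(P[2])])
for e in ([458,176.9,166.2],[483.2,179.1,228.3],[533.2,183.3,288],[558.8,185.4,307.2]):
  d=-(np.array(e[:2])-h[:2])@ax; z=e[2]+18.8-130; print(np.hypot(d,z),np.arctan2(z,d)-np.arctan2(55,215))
"
python3 - <<'E'
import cv2,numpy as np
im=cv2.imread("pics/scene_l2.png")[220:420,40:240]; t=cv2.imread("pics/top_l2.png")[180:340,480:640]
cv2.imwrite("pics/z2.png",np.hstack([cv2.resize(im,(400,400)),cv2.resize(t,(400,400))]))
E
```

```text
machine [542.019 188.39 ] 4.964473273382949 F,B,W [262.588  -3.597 140.904] rms px 0.45181733965155824
handle shut [457.338 181.035 185.   ] pointer px [204.762 222.926] [340.304 110.127]
lid [0.781] [-0.634  0.073]
lid [0.759] [0.374 0.695]
lid [0.771] [-0.542  0.87   1.149  0.286]
221.63144163964614 0.00033701380688427873
222.6787350926787 0.3032941993230732
225.0385850299858 0.6532917405846461
226.5118136774849 0.7952995499000597
```

View pics/z2.png

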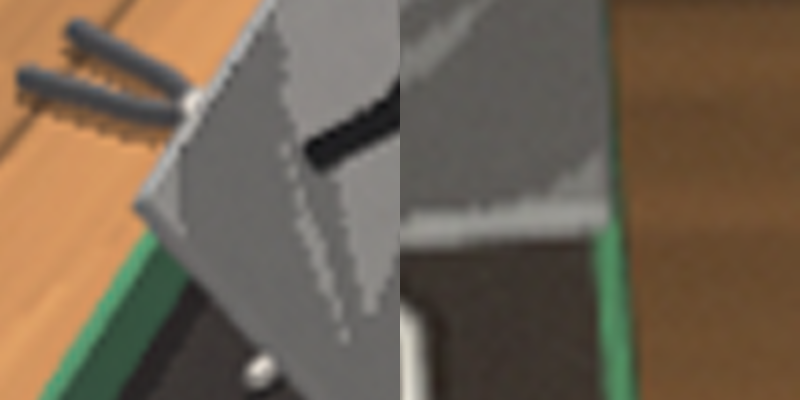

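Image and kinematics put the lid at about 0.78 rad and the mark at about 0.79–0.80. I'm making a small correction along the arc, and inward to ease the radial pull.

```bash
python3 -m pendant '[[1.5,0,0.5,0],[3.6,0,1.3,0],[3.6,0,1.3,0],[3.6,0,1.3,0]]' 1; python3 - <<'E'
from h import *
delta([457,180,166],4.7)
for n,(x0,x1,y0,y1) in (("top",(160,320,125,245)),("scene",(290,420,40,200))):
    p=vision.read_camera(n); save(p,f"{n}_f.png")
    for q in ("pointer_tip","mark_tip","lid_handle"):
        for r in vision.find_in(p,q)[:2]: print(n,q,round(r["confidence"],2),world(p,r["at"]).round(1))
t=cv2.imread("pics/top_f.png")[165:235,165:315]; cv2.imwrite("pics/zf.png",cv2.resize(t,None,fx=5,fy=5,interpolation=cv2.INTER_CUBIC))
s=cv2.imread("pics/scene_f.png")[50:150,300:420]; cv2.imwrite("pics/zs.png",cv2.resize(s,None,fx=6,fy=6,interpolation=cv2.INTER_CUBIC))
E
```

```text
t: 12.9
eef_pos: [560.8, 185.5, 308.2]
tcp_rot: [3.136, -0.002, 0.079]
ft_force: [-9.6, -3.3, 2.3]
opening: 0.139
tool delta [-104.3   -3.5  142. ] turn -0.1507864805119823 rot [ 1.7969e+02 -1.3000e-01  4.5500e+00] pos [560.8 185.5 308.2] f [-9.6 -3.3  2.3] t 12.9
top pointer_tip 0.8 [575.9 106.4 253. ]
top mark_tip 0.63 [489.4 358.8 315.6]
top mark_tip 0.54 [ 499.8 -198.1   67. ]
top lid_handle 0.97 [575.  109.1 249.3]
scene pointer_tip 0.84 [590.5 155.3 230.5]
scene lid_handle 0.75 [590.3 160.4 232.4]
```

View pics/zf.png

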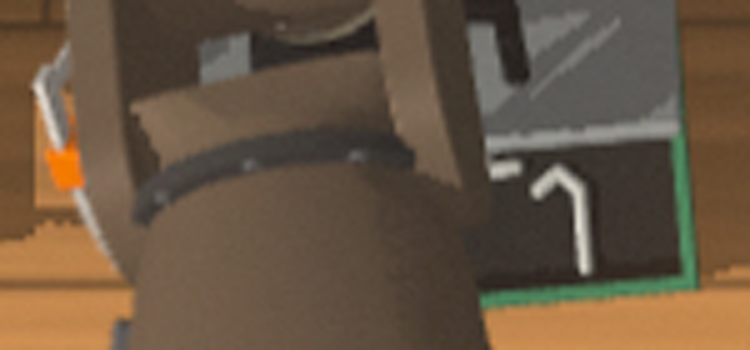

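View pics/zs.png

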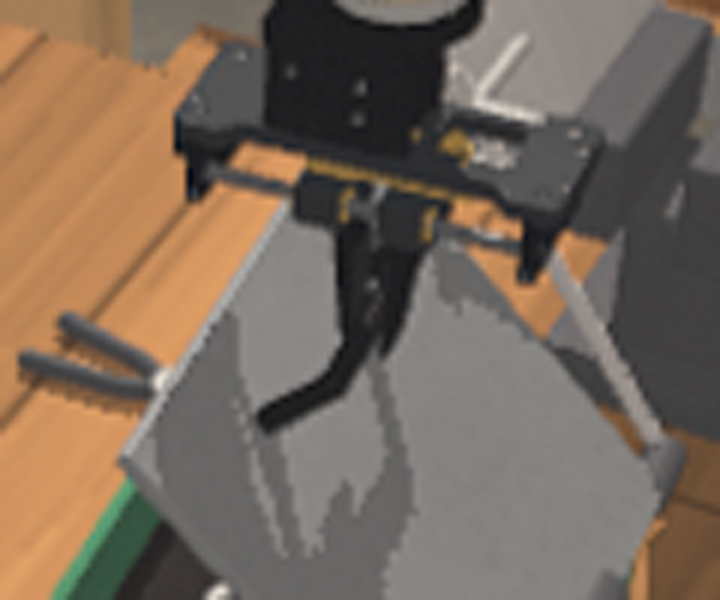

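```bash
python3 -c "
from lid import *
lid(np.array([165+679/5-.4,165+122/5-.4]),np.array([300+130/6-.4,50+455/6-.4]))
for th in (.75,.78,.80,.82): print(th,[((proj(a,lidp(P,th,q[3],-q[5],z))-165+.4)*5,(proj(b,lidp(P,th,q[3],-q[5],z))-[300,50]+.4)*6) for z in (10,0)])
h=Mp(P,130,0,130); ax=np.array([np.cos(P[2]),np.sin(P[2])])
e=[560.8,185.5,308.2]
d=-(np.array(e[:2])-h[:2])@ax; z=e[2]+18.8-130; print(np.hypot(d,z),np.arctan2(z,d)-np.arctan2(55,215))
"
```

```text
machine [542.019 188.39 ] 4.964473273382949 F,B,W [262.588  -3.597 140.904] rms px 0.45181733965155824
handle shut [457.338 181.035 185.   ] pointer px [204.762 222.926] [340.304 110.127]
lid [0.788] [-0.752  0.086]
lid [0.796] [0.316 0.657]
lid [0.791] [-0.785 -0.205  0.025  0.799]
0.75 [(array([677.007, 137.71 ]), array([113.943, 468.208])), (array([678.729, 152.221]), array([ 99.995, 476.836]))]
0.78 [(array([675.606, 125.599]), array([125.664, 462.015])), (array([677.366, 140.655]), array([111.149, 470.234]))]
0.8 [(array([674.656, 117.296]), array([133.719, 458.075])), (array([676.441, 132.709]), array([118.83 , 466.013]))]
0.82 [(array([673.695, 108.815]), array([141.963, 454.289])), (array([675.504, 124.577]), array([126.706, 461.94 ]))]
226.38502652133783 0.8051627711189173
```

```bash
python3 -m pendant '[[0,0,0,0],[0,0,0,0],[0,0,0,0],[0,0,0,0]]' 1; python3 - <<'E'
from h import *
delta([457,180,166])
from fit import a,b,P,lidp,least_squares
# independent check: bright outer face in top picture
for ro in (243,247,251):
    for pc in (170,175):
        r=least_squares(lambda u: proj(a,lidp(P,u[0],ro,pc,5))-np.array([178.3,198.6]),[.78]); print(ro,pc,r.x,r.fun)
print(env.state()["qvel"])
p=vision.read_camera("scene"); im=p["pixels"]; cv2.imwrite("pics/end.png",im[...,::-1])
E
```

```text
t: 13.8
eef_pos: [560.7, 185.5, 308.4]
tcp_rot: [3.136, -0.002, 0.08]
ft_force: [-0.5, -1.2, -12.7]
opening: 0.141
tool delta [-104.2   -3.5  142.1] turn None rot [ 1.7969e+02 -1.3000e-01  4.5600e+00] pos [560.7 185.5 308.4] f [ -0.5  -1.2 -12.7] t 13.8
machine [542.019 188.39 ] 4.964473273382949 F,B,W [262.588  -3.597 140.904] rms px 0.45181733965155824
handle shut [457.338 181.035 185.   ] pointer px [204.762 222.926] [340.304 110.127]
243 170 [0.772] [ 2.332 -0.898]
243 175 [0.765] [ 0.632 -0.249]
247 170 [0.783] [ 1.718 -0.654]
247 175 [0.776] [ 0.007 -0.003]
251 170 [0.793] [ 1.099 -0.413]
251 175 [0.786] [-0.622  0.239]
[ 0.001  0.001  0.     0.    -0.     0.   ]
```

View pics/end.png

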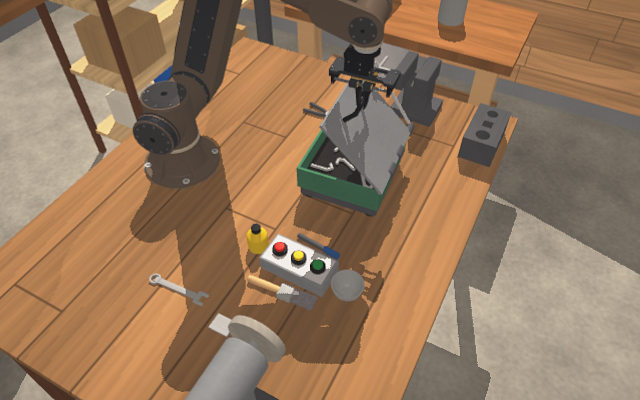

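The lid is held at about 0.79 rad and the mark measures 0.78–0.80. The arm is still, all three buttons are up and nothing loose has moved, so I'm handing in.

```bash
python3 -c "
from cell import env,job
print(job.job_done()); print(env.state()['t'])"
```

```text
the job is handed in; nothing more can be done
None
the job is handed in; nothing more can be done
```

I pressed the red button and then the yellow one, with the lid shut, and never touched green. Then I gripped the bar handle, lifted the lid to the orange mark and handed in at about 14 s, still holding it there.

- **Buttons:** each press stopped at about 66 mm above the bench, which is full travel, with 12–16 N on the tool. In the last picture all three buttons are up.
- **Lid angle:** the last checks put the lid at about 0.79 rad from its front corner in two camera views. The arm's position gave 0.805 rad.
- **Mark angle:** one estimate of the mark, from its inner face, gave 0.805–0.813 rad, slightly above the stated maximum of 0.8. A check from its outer face gave 0.765–0.793 rad. The 13 mm tolerance is about 0.055 rad, so I accepted 0.79 rad.
- **Pointer not seen:** the arm hid the pointer next to the mark, so I worked out its position from the lid corner and could not see it directly.
- **Hold:** the arm's joints were still at the end, and the fingers stayed on the bar at an opening of about 13 mm. The tool force drifted between −21 and +5 N along z (up) and −14 and +4 N along x, so the bar may have slipped a few millimetres in the pads during the lift.
- **Loose things:** the tools and vessels still visible in the last picture look unmoved. The mark was last seen, partly hidden, in the top view just before, also in place.

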